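Exchange the burnt-out votive glass on the memorial table

TASK

The small red votive glass on the black plate, hemmed in between the two tall candles and the portrait, has burnt out. Set both tall candles aside, upright, on the light wooden side board, then take the burnt-out glass out to the white service tray and after that stand the full votive glass from the tray centred on the black plate; finally put each candle back in the middle of its own plate, ivory on the silver one and honey-coloured on the brass one. Set everything down upright and gently without dropping or tipping it, and leave the portrait where it stands.

Things in the scene. Friction and masses are not known exactly. Their poses are not given: they have to be found in the camera images.
- ivory_mid (a point): tall ivory pillar candle (unlit, loose), a plain cylinder 54 mm across and 180 mm tall, about 0.37 kg, standing on the silver plate at the start; this point is its centre, half-way up on the axis (90 mm above its foot); z along the candle, up. A grasp in its upper part, within 30 mm of its top, meets no neighbour
- honey_mid (a point): tall honey-brown (orange) pillar candle (unlit, loose), same size and weight as the ivory one, standing on the brass plate at the start; this point is its centre, half-way up on the axis (90 mm above its foot); z up
- spent_mid (a point): burnt-out votive: thick red glass, 60 mm across and 66 mm tall, about 0.26 kg, loose, dark and nearly empty inside (grey tin, black soot); stands on the black plate at the start, with only about 14 mm free to each tall candle and 20 mm to the portrait; this point is its centre, half-way up on the axis (33 mm above its foot); z up
- fresh_mid (a point): full votive: the same red glass, 60 mm across and 66 mm tall, about 0.26 kg, loose, filled with white wax nearly to the rim; stands near one end of the service tray at the start (the end on the tray's own -x side); this point is its centre, half-way up on the axis (33 mm above its foot); z up
- silver_plate_top (a point): centre of the upper face of a round silver (bare aluminium) candle plate, 70 mm across and 5 mm thick, flat, fixed on the walnut display board (its upper face is 19 mm above the table); z up. The ivory candle's own place
- brass_plate_top (a point): centre of the upper face of a round brass candle plate, 70 mm across and 5 mm thick, flat, fixed on the walnut display board (its upper face is 19 mm above the table); z up. The honey-brown candle's own place. The plates for the tall candles lie 124 mm apart, left and right of the black plate and 35 mm nearer to the front of the display; the line through them is parallel to the portrait's width
- slate_plate_top (a point): centre of the upper face of a round black slate candle plate, 66 mm across and 5 mm thick, flat, fixed on the walnut display board (its upper face is 19 mm above the table); z up. The votive's place, in the middle of the arrangement, directly in front of the portrait
- side_board_top (a point): centre of the upper face of the light wooden side board, 240 mm (its x) by 140 mm (its y), 16 mm thick, flat, fixed on the table to the left or right of the display; room for both candles one behind the other along its x
- tray_floor (a point): centre of the inner floor (4 mm above the table) of the white service tray, 240 mm (its x) by 140 mm (its y) outside, walls 4 mm thick and 14 mm high, fixed on the table at the other side of the display; x along its length
- portrait: golden picture frame 170 mm wide and 130 mm tall, standing loose (0.4 kg) at the back of the display board, leaning back 14 degrees, with a strut behind it; origin at the middle of its lower rail, at the foot, the picture looks along its -x (towards the glass), y along its width, z up. Must not be disturbed
Mind the look-alikes: they are no part of the job. What is shaped like the part that bears fresh_mid but green is not meant. What is shaped like the part that bears spent_mid but purple is not meant.

How it is judged:
On the way, in this order (a step that is already met when the one before it is completed fails the run):
1. both tall candles stand upright on the side board (x of ivory_mid in the frame of side_board_top between -0.11 and 0.11 m and y of ivory_mid in the frame of side_board_top between -0.06 and 0.06 m and z of ivory_mid in the frame of side_board_top between 0.084 and 0.096 m and angle between each of ivory_mid, honey_mid's own z axis and vertical below 0.08 rad and x of honey_mid in the frame of side_board_top between -0.11 and 0.11 m and y of honey_mid in the frame of side_board_top between -0.06 and 0.06 m and z of honey_mid in the frame of side_board_top between 0.084 and 0.096 m), for 0.2 s.
2. the burnt-out glass stands upright in the service tray (x of spent_mid in the frame of tray_floor between -0.1 and 0.1 m and y of spent_mid in the frame of tray_floor between -0.05 and 0.05 m and z of spent_mid in the frame of tray_floor between 0.027 and 0.039 m and angle between spent_mid's own z axis and vertical below 0.08 rad), for 0.2 s.
3. the full glass stands upright on the black plate (horizontal distance between fresh_mid and slate_plate_top below 0.012 m and z of fresh_mid in the frame of slate_plate_top between 0.027 and 0.039 m and angle between fresh_mid's own z axis and vertical below 0.08 rad), for 0.2 s.
At the end, for the whole second after the job is handed in: Ivory candle on the silver plate, honey-brown candle on the brass plate and full glass on the black plate, each upright and within 12 mm of the plate's centre; burnt-out glass upright on the floor of the service tray; all released and at rest (all of step 2 and all of step 3 and horizontal distance between ivory_mid and silver_plate_top below 0.012 m and z of ivory_mid in the frame of silver_plate_top between 0.084 and 0.096 m and angle between each of ivory_mid, honey_mid's own z axis and vertical below 0.08 rad and horizontal distance between honey_mid and brass_plate_top below 0.012 m and z of honey_mid in the frame of brass_plate_top between 0.084 and 0.096 m and contact force between each of ivory, honey, spent, fresh and the fingers below 0.05 N and linear speed of each of ivory, honey, spent, fresh below 0.02 m/s); the robot touches nothing.
It fails at once if the portrait is pushed more than 15 mm (distance of portrait from where it was at the start of the episode above 0.015 m).
It fails at once if a candle or glass is tipped over (angle between any of ivory_mid, honey_mid, spent_mid, fresh_mid's own z axis and vertical above 0.7 rad).
It fails at once if a candle or glass is dropped from more than about 3 cm (falls freely faster than 0.75 m/s) ((linear speed of ivory above 0.75 m/s and contact force between ivory and the fingers below 0.01 N) or (linear speed of honey above 0.75 m/s and contact force between honey and the fingers below 0.01 N) or (linear speed of spent above 0.75 m/s and contact force between spent and the fingers below 0.01 N) or (linear speed of fresh above 0.75 m/s and contact force between fresh and the fingers below 0.01 N)).
It also fails if it takes over 141 s, if anything falls off the work surface, if the arm or the gripper's body presses on something with over 40 N, if the wrist force passes 120 N, or if a joint passes its speed limit or range.

ROBOT

A 6-joint arm with a two-finger parallel gripper is mounted at the origin on the work surface. World frame = base frame: x ahead of the robot, y to its left, z up, the work surface at z = 0. Lengths are in m, angles in rad, forces in N, time in s.
With the tool pointing down it reaches from about 0.375 to 0.9 m from the base axis. Payload 3.1 kg.
Tool frame: the origin (TCP) lies on the centre line of the jaws, within the pads' length; the fingertips stand 19 mm ahead of it and the grasp point (between the pads) is the TCP; z points along the fingers, y is the line along which they close (so a half turn about z gives the same grasp; the last joint's range is limited). The gripper opens to 85 mm and grips with 20 to 120 N. Pads are 22 mm wide; open, the fingers measure 114 mm over their backs; the gripper's body (76 mm by 85 mm) begins 54 mm behind the grasp point. The pads swing forward as they close: fully open they stand 13 mm farther back than shut.
Start: joints at [-1.339, 0.527, 1.433, -0, 1.181, -0.178], TCP at [0.25, -0.573, 0.25] pointing down, gripper open.
Joint ranges: [-3.08, 3.08], [-0.75, 2.2], [0.22, 2.44], [-1.43, 4.57], [0, 2.65], [-2.85, 2.85]. Speed limits (rad/s): [2.79, 2.79, 3.14, 3.14, 3.14, 3.14].

INTERFACE

Orientations are given as a unit quaternion [x, y, z, w].
In Python, from station import manip gives the robot as it stands.
- The arm moves only by the tool servo_tool, never from a script. Its argument "rows" is a list that holds one entry, the list of rows, each a list of 7 numbers: the turn, a rotation vector about the tool's x, y, z in degrees, then the shift along the tool's x, y, z in m, then the gripper command: -1 is shut, 1 is fully open, values between are in proportion. In form: [[[wx, wy, wz, tx, ty, tz, jaw], ...]]. A call has 1 to 8 rows; each row shifts and turns the commanded pose from where the row before left it, along the tool's axes as they then stand; what a row does not reach is not made up. A row lasts 1/12 s, in which the tool goes at most 41.7 mm and 7.16 degrees, less where a joint would pass 70% of its speed; a pose out of reach is approached as far as the arm can. A call is refused whole if a number of a shift passes 0.0417 or a number of a turn 7.16, either way. A call with a gripper value outside its range is refused whole. The fingers move at their own pace and stop on an object; "squeeze" is the grip in N (left out, the last holds). Time passes only in rows, so rows that do not move let the fingers close. It gives the time, the measured TCP pose, the force, the opening and the grip force at its end, in the units of the state.
- manip.sense(): the state, without advancing time (a new reading comes with each control period).
- manip.snapshot(name): name is "scene" or "side" or "wrist"; returns the picture (400x640x3 uint8, blue, green, red); there is no depth.
- manip.camera_info(name): a dict with "K" (3x3 intrinsics, pixels), "camera_from_world" (4x4, takes a point from world to camera coordinates). Camera axes: x right, y down, z forward; pixel columns grow to the right and rows downward; lengths in m; the calibration is good to about 2 mm. The wrist camera is an equidistant fisheye: a pixel r from the principal point sees the ray r / f radians off the axis. A picture is of the moment at which its call begins: read the wrist's pose just before it. camera_info takes no time and is no camera call; for the wrist camera it gives the pose at the moment of the call.
- manip.sign_off(): hands the job in; it is judged then, once.
The state is a dict: "t": time; "q": joint angles; "qd": joint speeds; "tau": joint torques, N m; "tcp_pos": TCP position; "tool_rot": TCP orientation; "force": force on the tool from outside, world axes, zero at the start; "ft_torque": the same for the moment, N m; "finger_gap": opening from 0.0 (shut) to 1.0 (fully open); "gripper_force": force on a finger pad.
Only numpy, scipy, OpenCV 4.12 (cv2) and the standard library are available. Lean on these libraries where they do the work, as an engineer would, in place of code of your own. Each camera call takes 0.05 s, during which the arm holds its last target. There are 200 camera calls.

## Working session

There is one attempt and no reset: what is moved stays moved. The work goes in short steps, Python scripts to look and compute and a tool call to move; the robot and the scene stay as the last step left them, time stands still between calls to the robot, and variables do not carry over. Pictures are saved under pics/ and viewed, at most 17 in all, crops included, and the job is handed in when it is done.

Besides the shell and the picture viewer there is one more tool, called after ">>>" as name([rows], argument=value, ...), one row to a line, values as JSON. servo_tool: Moves the arm, as the interface text tells. Its arguments: {"type":"object","properties":{"rows":{"type":"array","items":{"type":"array","items":{"type":"array","items":{"type":"number"}}}},"squeeze":{"type":"number"}},"required":["rows"]}

```bash
mkdir -p pics; python3 - <<'E'
from station import manip
import cv2,numpy as np
s=manip.sense();print(s)
for n in("scene","side"):
    cv2.imwrite(f"pics/{n}0.png",manip.snapshot(n));c=manip.camera_info(n);print(n,np.round(c["K"],1).tolist(),np.round(c["camera_from_world"],3).tolist())
E
```

```text
{'t': 0.0, 'q': array([-1.33851401e+00,  5.28465005e-01,  1.43388002e+00, -1.87597687e-05,
        1.18139496e+00, -1.78506704e-01]), 'qd': array([-7.04131357e-05,  3.59315125e-04,  7.79259162e-04,  6.28032179e-04,
        5.19969887e-04, -7.10398779e-04]), 'tau': array([-1.47523201e-04, -4.42351913e+01, -1.78025579e+01, -2.49534687e-04,
        8.47206888e-03,  1.40788902e-05]), 'tcp_pos': array([ 0.24944655, -0.57233976,  0.24934137]), 'tool_rot': array([ 9.78979307e-01,  2.03956770e-01, -3.75357003e-05, -1.07304275e-03]), 'force': array([-0.12713244, -0.02713487,  0.5051095 ]), 'ft_torque': array([-1.50709710e-02, -8.07933109e-05,  1.65132954e-02]), 'gripper_force': 0.0, 'finger_gap': 1.0058034828245537}
scene [[388.7, 0.0, 324.2], [0.0, 388.7, 203.3], [0.0, 0.0, 1.0]] [[-0.734, 0.68, -0.0, 0.382], [0.343, 0.37, -0.863, -0.045], [-0.587, -0.633, -0.505, 1.286], [0.0, 0.0, 0.0, 1.0]]
side [[477.9, 0.0, 320.8], [0.0, 477.9, 203.7], [0.0, 0.0, 1.0]] [[-0.998, -0.069, -0.016, 0.47], [-0.035, 0.672, -0.74, 0.135], [0.061, -0.737, -0.673, 1.223], [0.0, 0.0, 0.0, 1.0]]
```

View pics/scene0.png

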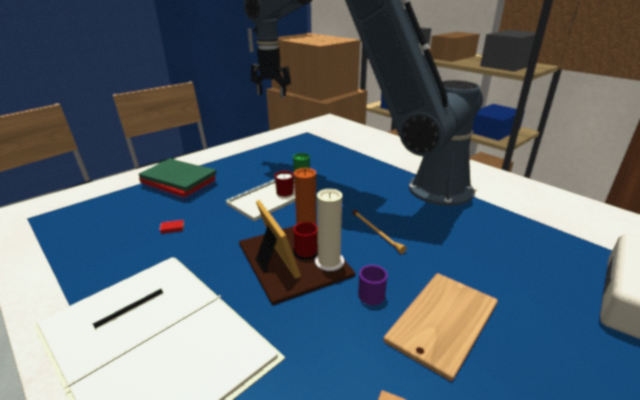

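View pics/side0.png

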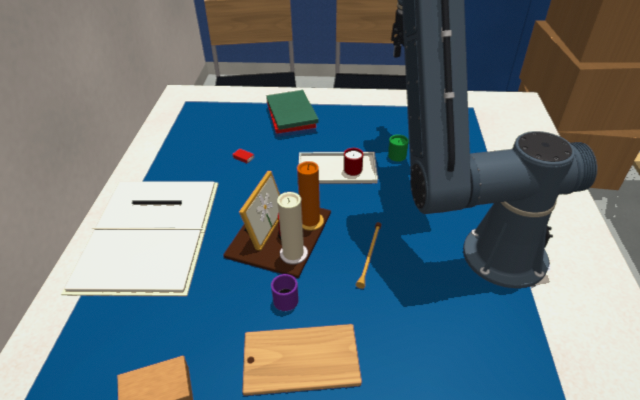

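The scene view shows the ivory candle (330,230), honey candle (305,195), spent glass (305,240), tray (265,195) and side board (443,325). The side view shows ivory (291,228), honey (309,197), full glass (353,162), tray (338,167) and side board (302,358). I'll enlarge both.

```bash
python3 - <<'E'
import cv2
a=cv2.imread("pics/side0.png")[140:280,220:390];cv2.imwrite("pics/c1.png",cv2.resize(a,None,fx=4,fy=4,interpolation=cv2.INTER_CUBIC))
a=cv2.imread("pics/scene0.png")[140:310,220:400];cv2.imwrite("pics/c2.png",cv2.resize(a,None,fx=3.5,fy=3.5,interpolation=cv2.INTER_CUBIC))
E
```

```text
(no output)
```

View pics/c1.png

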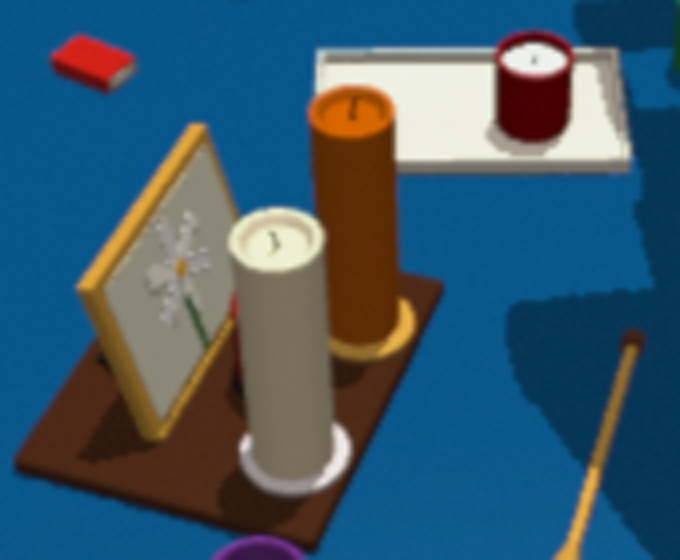

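View pics/c2.png

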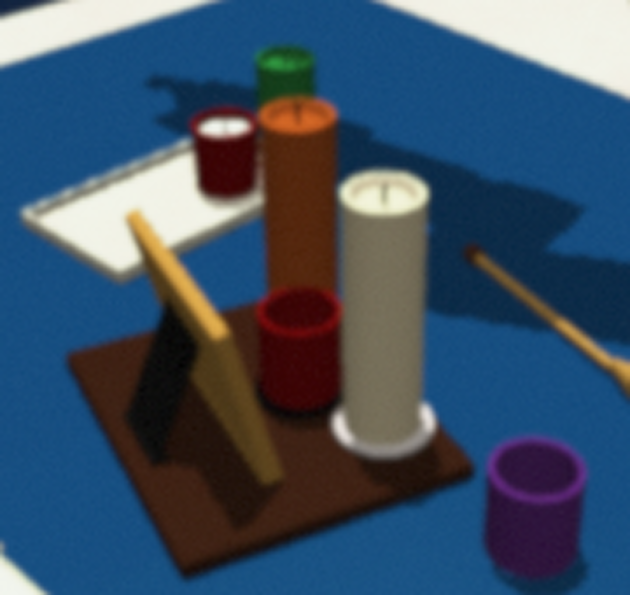

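```bash
cat > h.py <<'E'
from station import manip
import cv2,numpy as np
from scipy.spatial.transform import Rotation as R
def ray(n,px,info=None):
    c=info or manip.camera_info(n);K=np.array(c["K"]);T=np.array(c["camera_from_world"])
    x=(px[0]-K[0,2])/K[0,0];y=(px[1]-K[1,2])/K[1,1]
    if n=="wrist":
        r=np.hypot(x,y);d=np.array([x/r*np.sin(r),y/r*np.sin(r),np.cos(r)]) if r>0 else np.array([0,0,1.])
    else: d=np.array([x,y,1.])
    return -T[:3,:3].T@T[:3,3],T[:3,:3].T@d
def onz(n,px,z,info=None):
    o,d=ray(n,px,info);return o+d*(z-o[2])/d[2]
def proj(P,info):
    K=np.array(info["K"]);T=np.array(info["camera_from_world"]);p=T[:3,:3]@P+T[:3,3]
    r=np.hypot(p[0],p[1]);th=np.arctan2(r,p[2]);return K[0,0]*th*p[0]/r+K[0,2],K[1,1]*th*p[1]/r+K[1,2]
def st():
    s=manip.sense();print("t",round(s["t"],2),"tcp",np.round(s["tcp_pos"],4),"yaw tool-y",np.round(R.from_quat(s["tool_rot"]).as_matrix(),3).tolist(),"q",np.round(s["q"],2));return s
E
python3 - <<'E'
from h import *
A=lambda u,v:(220+u/4,140+v/4)
B=lambda u,v:(220+u/3.5,140+v/3.5)
p=lambda l,n,px,z:print(l,n,np.round(onz(n,px,z),4))
p("ivory","side",A(277,240),.199);p("ivory","scene",B(385,193),.199)
p("honey","side",A(351,112),.199);p("honey","scene",B(298,116),.199)
p("fresh","side",A(534,61),.070);p("fresh","scene",B(225,127),.070)
p("spent","scene",B(300,312),.085)
p("silverplate","side",A(296,452),.019)
for c in[(316,49),(617,47),(630,163)]:p("tray","side",A(*c),.014)
for c in[(22,212),(120,277)]:p("tray","scene",B(*c),.014)
for c in[(245,334),(353,326),(360,387),(244,393)]:p("board","side",c,.016)
for c in[(438,275),(497,298),(450,375),(386,337)]:p("board","scene",c,.016)
p("purple","side",(285,285),.066);p("purple","scene",B(536,470),.066)
for c in[(16,465),(312,550),(442,285)]:p("walnut","side",A(*c),.014)
E
```

```text
ivory side [0.5383 0.0333 0.199 ]
ivory scene [0.5399 0.0385 0.199 ]
honey side [ 0.5064 -0.0873  0.199 ]
honey scene [ 0.5087 -0.0814  0.199 ]
fresh side [ 0.3936 -0.32    0.07  ]
fresh scene [ 0.401  -0.3135  0.07  ]
spent scene [ 0.5567 -0.0273  0.085 ]
silverplate side [0.5369 0.0347 0.019 ]
tray side [ 0.5694 -0.4035  0.014 ]
tray side [ 0.3269 -0.4178  0.014 ]
tray side [ 0.3192 -0.2713  0.014 ]
tray scene [ 0.5676 -0.3933  0.014 ]
tray scene [ 0.5642 -0.246   0.014 ]
board side [0.6186 0.2738 0.016 ]
board side [0.3828 0.2396 0.016 ]
board side [0.3662 0.3801 0.016 ]
board side [0.5957 0.4066 0.016 ]
board scene [0.3905 0.2439 0.016 ]
board scene [0.3621 0.3711 0.016 ]
board scene [0.5999 0.4038 0.016 ]
board scene [0.6171 0.2765 0.016 ]
purple side [0.5395 0.1738 0.066 ]
purple scene [0.5446 0.177  0.066 ]
walnut side [0.715 0.051 0.014]
walnut side [0.5191 0.109  0.014 ]
walnut side [ 0.4527 -0.1306  0.014 ]
```

Candle spacing comes out at 124 mm, as specified. The positions I'll use are ivory (0.539, 0.036), honey (0.508, -0.084), slate about (0.557, -0.032), board centre (0.492, 0.324) and tray centre (0.445, -0.335). I'll move above the arrangement with yaw 0.

>>> servo_tool([
  [[0, 0, 5.87, 0, 0, -0.025, 1], [0, 0, 5.87, 0, 0, -0.025, 1], [0, 0, 5.87, 0, 0, -0.025, 1], [0, 0, 5.87, 0, 0, -0.025, 1], [0, 0, 0, 0.018, -0.038, 0, 1], [0, 0, 0, 0.018, -0.038, 0, 1], [0, 0, 0, 0.018, -0.038, 0, 1], [0, 0, 0, 0.018, -0.038, 0, 1]],
], squeeze=60)

```text
t: 0.77
tcp_pos: [0.3209, -0.4205, 0.3499]
tool_rot: [1.0, -0.0, -0.0, -0.0]
force: [1.6, 0.2, 0.2]
finger_gap: 0.999
gripper_force: 0.0
```

>>> servo_tool([
  [[0, 0, 0, 0.018, -0.038, 0, 1], [0, 0, 0, 0.018, -0.038, 0, 1], [0, 0, 0, 0.018, -0.038, 0, 1], [0, 0, 0, 0.018, -0.038, 0, 1], [0, 0, 0, 0.018, -0.038, 0, 1], [0, 0, 0, 0.018, -0.038, 0, 1], [0, 0, 0, 0.018, -0.038, 0, 1], [0, 0, 0, 0.018, -0.038, 0, 1]],
])

```text
t: 1.43
tcp_pos: [0.4634, -0.1188, 0.3501]
tool_rot: [1.0, 0.0, -0.0, -0.0]
force: [0.4, -0.7, -0.6]
finger_gap: 1.001
gripper_force: 0.0
```

>>> servo_tool([
  [[0, 0, 0, 0.018, -0.038, 0, 1], [0, 0, 0, 0.018, -0.038, 0, 1], [0, 0, 0, 0, 0, 0, 1], [0, 0, 0, 0, 0, 0, 1], [0, 0, 0, 0, 0, 0, 1]],
])

```text
t: 1.85
tcp_pos: [0.4984, -0.0455, 0.3499]
tool_rot: [1.0, 0.001, -0.001, 0.0]
force: [-0.2, -0.1, 0.5]
finger_gap: 0.997
gripper_force: 0.0
```

```bash
python3 - <<'E'
from h import *
st();c=manip.camera_info("wrist");im=manip.snapshot("wrist");print(np.round(c["K"],1).tolist(),np.round(np.linalg.inv(c["camera_from_world"]),3).tolist())
import pickle;pickle.dump(c,open("w1.pkl","wb"));cv2.imwrite("pics/w1.png",im)
for n,P in dict(iv=(.539,.036,.199),ho=(.508,-.084,.199),sp=(.557,-.03,.085)).items():print(n,proj(np.array(P),c))
E
```

```text
t 1.85 tcp [ 0.4984 -0.0455  0.3499] yaw tool-y [[1.0, 0.002, -0.001], [0.002, -1.0, -0.0], [-0.001, 0.0, -1.0]] q [-0.31  0.25  1.6  -0.    1.29  1.25]
[[309.7, 0.0, 319.8], [0.0, 309.7, 199.2], [0.0, 0.0, 1.0]] [[0.002, -0.95, -0.314, 0.579], [-1.0, -0.002, -0.001, -0.045], [0.001, 0.314, -0.95, 0.474], [0.0, 0.0, 0.0, 1.0]]
iv (np.float64(230.81104550768495), np.float64(146.7899672708881))
ho (np.float64(361.4730221373572), np.float64(179.2557921430408))
sp (np.float64(307.25771073916195), np.float64(118.13592367814137))
```

View pics/w1.png

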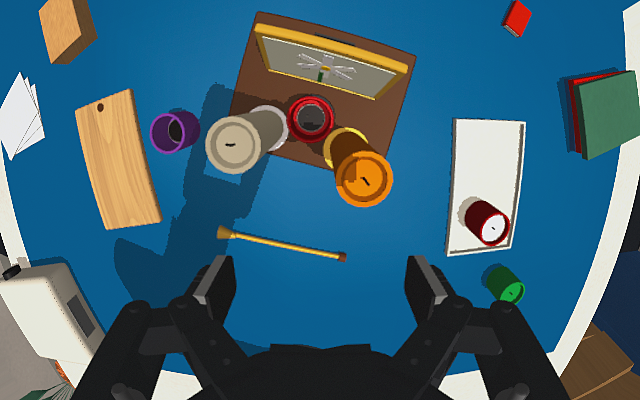

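The wrist view is very close to my predictions. The tops are at ivory (233,145), honey (364,178), spent rim (311,117) and fresh (495,229). The tray corners are (457,119), (525,122), (515,250), (446,254), and the side board's are (76,106), (132,89), (161,221), (107,230).

```bash
python3 - <<'E'
from h import *
import pickle;c=pickle.load(open("w1.pkl","rb"))
for n,px,z in [("iv",(233,145.5),.199),("ho",(364,178),.199),("sp",(311,117),.085),("fr",(495,229),.070),("T",(457,119),.014),("T",(525,122),.014),("T",(515,250),.014),("T",(446,254),.014),("B",(76,106),.016),("B",(132,89),.016),("B",(161,221),.016),("B",(107,230),.016)]:print(n,np.round(onz("wrist",px,z,c),4))
E
```

```text
iv [0.5401 0.0338 0.199 ]
ho [ 0.5092 -0.0863  0.199 ]
sp [ 0.5584 -0.0347  0.085 ]
fr [ 0.3962 -0.327   0.07  ]
T [ 0.5604 -0.2609  0.014 ]
T [ 0.5679 -0.3984  0.014 ]
T [ 0.3237 -0.4276  0.014 ]
T [ 0.3248 -0.2717  0.014 ]
B [0.6066 0.4001 0.016 ]
B [0.6181 0.2629 0.016 ]
B [0.3873 0.2328 0.016 ]
B [0.3643 0.367  0.016 ]
```

>>> servo_tool([
  [[0, 0, 0, 0.0103, -0.0201, 0.01, 1], [0, 0, 0, 0.0103, -0.0201, 0.01, 1], [0, 0, 0, 0.0103, -0.0201, 0.01, 1], [0, 0, 0, 0.0102, -0.0202, 0.01, 1], [0, 0, 0, 0, 0, 0.025, 1], [0, 0, 0, 0, 0, 0.025, 1], [0, 0, 0, 0, 0, 0.025, 1], [0, 0, 0, 0, 0, 0.025, 1]],
])

```text
t: 2.57
tcp_pos: [0.5397, 0.0329, 0.2094]
tool_rot: [1.0, -0.001, 0.0, 0.0]
force: [0.2, 0.1, 0.2]
finger_gap: 1.001
gripper_force: 0.0
```

>>> servo_tool([
  [[0, 0, 0, 0, 0, 0.015, 1], [0, 0, 0, 0, 0, 0.014, 1], [0, 0, 0, 0, 0, 0, 1], [0, 0, 0, 0, 0, 0, 1]],
])

```text
t: 2.9
tcp_pos: [0.5394, 0.0333, 0.1808]
tool_rot: [1.0, -0.001, -0.001, -0.0]
force: [-0.2, -0.8, 0.4]
finger_gap: 0.997
gripper_force: 0.0
```

```bash
python3 - <<'E'
from h import *
st();cv2.imwrite("pics/w2.png",manip.snapshot("wrist"))
E
```

```text
t 2.9 tcp [0.5394 0.0333 0.1808] yaw tool-y [[1.0, -0.002, -0.002], [-0.002, -1.0, 0.0], [-0.002, -0.0, -1.0]] q [-0.15  0.51  1.71 -0.    0.92  1.43]
```

View pics/w2.png

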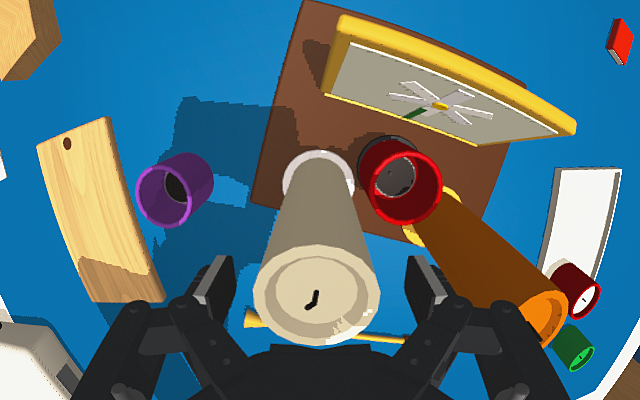

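The candle sits centred between the pads, with its top centre at (316,295). Closing and lifting.

>>> servo_tool([
  [[0, 0, 0, 0, 0, 0, -1], [0, 0, 0, 0, 0, 0, -1], [0, 0, 0, 0, 0, 0, -1], [0, 0, 0, 0, 0, 0, -1], [0, 0, 0, 0, 0, 0, -1], [0, 0, 0, 0, 0, 0, -1], [0, 0, 0, 0, 0, 0, -1], [0, 0, 0, 0, 0, 0, -1]],
])

```text
t: 3.62
tcp_pos: [0.5409, 0.0349, 0.1827]
tool_rot: [1.0, 0.001, 0.002, 0.0]
force: [0.1, -0.0, 6.3]
finger_gap: 0.617
gripper_force: 63.5
```

>>> servo_tool([
  [[0, 0, 0, 0, 0, -0.005, -1], [0, 0, 0, 0, 0, -0.01, -1], [0, 0, 0, 0, 0, -0.015, -1], [0, 0, 0, 0, 0, -0.02, -1], [0, 0, 0, 0, 0, -0.02, -1], [0, 0, 0, 0, 0, -0.02, -1], [0, 0, 0, 0, 0, -0.01, -1], [0, 0, 0, 0, 0, 0, -1]],
])

```text
t: 4.28
tcp_pos: [0.541, 0.035, 0.2838]
tool_rot: [1.0, 0.001, 0.003, 0.0]
force: [0.9, -0.3, -3.7]
finger_gap: 0.614
gripper_force: 63.5
```

>>> servo_tool([
  [[0, 0, 0, 0, -0.01, 0, -1], [0, 0, 0, 0, -0.016, 0, -1], [0, 0, 0, 0.001, -0.022, 0, -1], [0, 0, 0, 0.001, -0.025, 0, -1], [0, 0, 0, 0.001, -0.025, 0, -1], [0, 0, 0, 0.001, -0.025, 0, -1], [0, 0, 0, 0.001, -0.025, 0, -1], [0, 0, 0, 0.001, -0.025, 0, -1]],
])

```text
t: 4.95
tcp_pos: [0.5439, 0.2098, 0.279]
tool_rot: [1.0, 0.001, -0.002, 0.0]
force: [0.1, 1.0, -3.6]
finger_gap: 0.614
gripper_force: 63.7
```

>>> servo_tool([
  [[0, 0, 0, 0.001, -0.025, 0, -1], [0, 0, 0, 0.001, -0.025, 0, -1], [0, 0, 0, 0.001, -0.025, 0, -1], [0, 0, 0, 0.001, -0.02, 0, -1], [0, 0, 0, 0.001, -0.016, 0, -1], [0, 0, 0, 0.001, -0.01, 0, -1], [0, 0, 0, 0, 0, 0.01, -1], [0, 0, 0, 0, 0, 0.02, -1]],
])

```text
t: 5.62
tcp_pos: [0.5528, 0.3296, 0.2524]
tool_rot: [1.0, 0.001, 0.002, -0.0]
force: [0.2, -0.4, -4.2]
finger_gap: 0.612
gripper_force: 63.8
```

>>> servo_tool([
  [[0, 0, 0, 0, 0, 0.02, -1], [0, 0, 0, 0, 0, 0.02, -1], [0, 0, 0, 0, 0, 0.012, -1], [0, 0, 0, 0, 0, 0.008, -1], [0, 0, 0, 0, 0, 0.004, -1], [0, 0, 0, 0, 0, 0, -1], [0, 0, 0, 0, 0, 0, -1]],
])

```text
t: 6.2
tcp_pos: [0.5522, 0.329, 0.1879]
tool_rot: [1.0, 0.0, 0.001, -0.0]
force: [0.0, -0.1, -3.4]
finger_gap: 0.613
gripper_force: 63.8
```

```bash
python3 - <<'E'
from h import *
st();cv2.imwrite("pics/s1.png",manip.snapshot("side"))
E
```

```text
t 6.2 tcp [0.5522 0.329  0.1879] yaw tool-y [[1.0, 0.001, 0.001], [0.001, -1.0, 0.0], [0.001, -0.0, -1.0]] q [ 0.36  0.62  1.44 -0.    1.07  1.93]
```

View pics/s1.png

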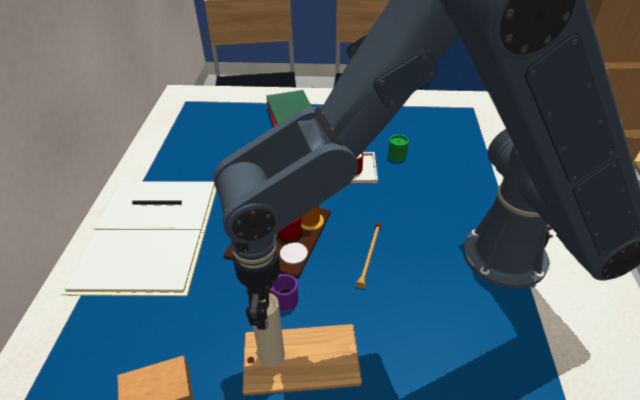

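The candle hangs upright just above the far end of the board, with its foot at about (268,360). Lowering it to contact in small steps.

>>> servo_tool([
  [[0, 0, 0, 0, 0, 0.003, -1], [0, 0, 0, 0, 0, 0.002, -1], [0, 0, 0, 0, 0, 0.002, -1], [0, 0, 0, 0, 0, 0.001, -1], [0, 0, 0, 0, 0, 0, -1], [0, 0, 0, 0, 0, 0, -1]],
])

```text
t: 6.75
tcp_pos: [0.5516, 0.3291, 0.1798]
tool_rot: [1.0, 0.001, 0.0, -0.0]
force: [-1.3, -0.4, -0.0]
finger_gap: 0.617
gripper_force: 64.3
```

>>> servo_tool([
  [[0, 0, 0, 0, 0, 0.001, -1], [0, 0, 0, 0, 0, 0, 0.5], [0, 0, 0, 0, 0, 0, 1], [0, 0, 0, 0, 0, 0, 1], [0, 0, 0, 0, 0, 0, 1], [0, 0, 0, 0, 0, 0, 1], [0, 0, 0, 0, 0, 0, 1], [0, 0, 0, 0, 0, -0.01, 1]],
])

```text
t: 7.42
tcp_pos: [0.5502, 0.3284, 0.1865]
tool_rot: [1.0, 0.0, -0.002, 0.001]
force: [0.6, -0.0, -1.1]
finger_gap: 1.0
gripper_force: 0.0
```

>>> servo_tool([
  [[0, 0, 0, 0, 0, -0.02, 1], [0, 0, 0, 0, 0, -0.03, 1], [0, 0, 0, 0, 0, -0.03, 1], [0, 0, 0, -0.005, 0.038, 0, 1], [0, 0, 0, -0.005, 0.038, 0, 1], [0, 0, 0, -0.004, 0.038, 0, 1], [0, 0, 0, -0.004, 0.038, 0, 1], [0, 0, 0, -0.004, 0.038, 0, 1]],
])

```text
t: 8.08
tcp_pos: [0.5294, 0.1376, 0.2693]
tool_rot: [1.0, 0.001, 0.001, 0.0]
force: [0.9, -1.0, -0.3]
finger_gap: 0.999
gripper_force: 0.0
```

>>> servo_tool([
  [[0, 0, 0, -0.004, 0.038, 0, 1], [0, 0, 0, -0.004, 0.038, 0, 1], [0, 0, 0, -0.004, 0.038, 0, 1], [0, 0, 0, -0.004, 0.038, 0, 1], [0, 0, 0, -0.004, 0.038, 0, 1], [0, 0, 0, -0.001, 0.034, 0, 1], [0, 0, 0, 0, 0, 0, 1], [0, 0, 0, 0, 0, 0, 1]],
])

```text
t: 8.75
tcp_pos: [0.5092, -0.0869, 0.269]
tool_rot: [1.0, -0.002, 0.001, 0.0]
force: [-0.0, 1.1, -0.4]
finger_gap: 1.001
gripper_force: 0.0
```

```bash
python3 - <<'E'
from h import *
st();c=manip.camera_info("wrist");print(proj(np.array([.5085,-.085,.199]),c),proj(np.array([.5395,.034,.019]),c))
cv2.imwrite("pics/w3.png",manip.snapshot("wrist"))
import pickle;pickle.dump(c,open("w3.pkl","wb"))
E
```

```text
t 8.75 tcp [ 0.5092 -0.0869  0.269 ] yaw tool-y [[1.0, -0.003, 0.001], [-0.003, -1.0, -0.0], [0.001, 0.0, -1.0]] q [-0.39  0.36  1.68  0.    1.1   1.19]
(np.float64(316.9599169404631), np.float64(224.0481038903609)) (np.float64(223.07606323706557), np.float64(144.65199333576567))
```

View pics/w3.png

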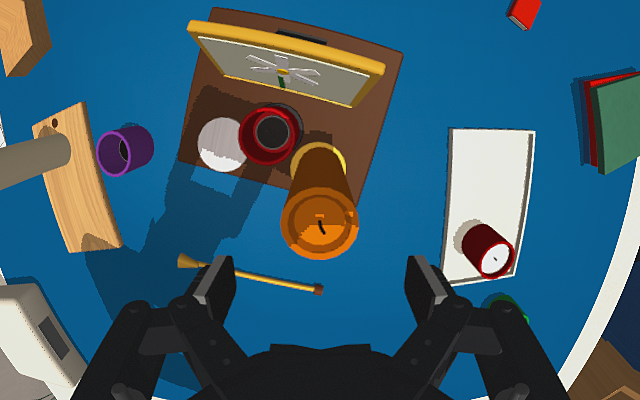

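Ivory stands on the board, the silver plate is empty with its centre at (221,144), and the honey top is at (320,222), right under the TCP. Descending and grasping.

>>> servo_tool([
  [[0, 0, 0, 0, 0, 0.03, 1], [0, 0, 0, 0, 0, 0.03, 1], [0, 0, 0, 0, 0, 0.018, 1], [0, 0, 0, 0, 0, 0.01, 1], [0, 0, 0, 0, 0, 0, 1], [0, 0, 0, 0, 0, 0, -1], [0, 0, 0, 0, 0, 0, -1], [0, 0, 0, 0, 0, 0, -1]],
])

```text
t: 9.47
tcp_pos: [0.5102, -0.0852, 0.182]
tool_rot: [1.0, 0.001, 0.002, 0.001]
force: [1.6, 0.7, 2.6]
finger_gap: 0.618
gripper_force: 63.2
```

>>> servo_tool([
  [[0, 0, 0, 0, 0, 0, -1], [0, 0, 0, 0, 0, 0, -1], [0, 0, 0, 0, 0, 0, -1], [0, 0, 0, 0, 0, 0, -1], [0, 0, 0, 0, 0, 0, -1]],
])

```text
t: 9.88
tcp_pos: [0.5101, -0.0855, 0.182]
tool_rot: [1.0, 0.0, 0.002, 0.001]
force: [-0.5, -1.1, 5.9]
finger_gap: 0.619
gripper_force: 62.8
```

>>> servo_tool([
  [[0, 0, 0, 0, 0, -0.005, -1], [0, 0, 0, 0, 0, -0.01, -1], [0, 0, 0, 0, 0, -0.015, -1], [0, 0, 0, 0, 0, -0.02, -1], [0, 0, 0, 0, 0, -0.025, -1], [0, 0, 0, 0, 0, -0.025, -1], [0, 0, 0, 0, 0, -0.015, -1], [0, 0, 0, 0, 0, 0, -1]],
])

```text
t: 10.55
tcp_pos: [0.5106, -0.0856, 0.2992]
tool_rot: [1.0, 0.001, 0.004, 0.001]
force: [1.3, -0.6, -3.4]
finger_gap: 0.615
gripper_force: 63.7
```

>>> servo_tool([
  [[0, 0, 0, -0.004, -0.012, 0, -1], [0, 0, 0, -0.004, -0.018, 0, -1], [0, 0, 0, -0.004, -0.024, 0, -1], [0, 0, 0, -0.004, -0.024, 0, -1], [0, 0, 0, -0.004, -0.024, 0, -1], [0, 0, 0, -0.004, -0.024, 0, -1], [0, 0, 0, -0.004, -0.024, 0, -1], [0, 0, 0, -0.004, -0.024, 0, -1]],
])

```text
t: 11.22
tcp_pos: [0.4742, 0.0908, 0.2934]
tool_rot: [1.0, 0.0, -0.003, -0.0]
force: [-0.4, -0.0, -4.0]
finger_gap: 0.617
gripper_force: 63.8
```

>>> servo_tool([
  [[0, 0, 0, -0.005, -0.024, 0, -1], [0, 0, 0, -0.005, -0.024, 0, -1], [0, 0, 0, -0.005, -0.024, 0, -1], [0, 0, 0, -0.005, -0.024, 0, -1], [0, 0, 0, -0.005, -0.024, 0, -1], [0, 0, 0, -0.005, -0.024, 0, -1], [0, 0, 0, -0.005, -0.024, 0, -1], [0, 0, 0, -0.005, -0.024, 0, -1]],
])

```text
t: 11.88
tcp_pos: [0.4338, 0.2819, 0.2932]
tool_rot: [1.0, 0.001, -0.003, 0.001]
force: [0.4, -0.1, -3.5]
finger_gap: 0.614
gripper_force: 63.8
```

>>> servo_tool([
  [[0, 0, 0, -0.004, -0.018, 0, -1], [0, 0, 0, -0.001, -0.0135, 0, -1], [0, 0, 0, 0, 0, 0.015, -1], [0, 0, 0, 0, 0, 0.02, -1], [0, 0, 0, 0, 0, 0.025, -1], [0, 0, 0, 0, 0, 0.02, -1], [0, 0, 0, 0, 0, 0.015, -1], [0, 0, 0, 0, 0, 0.01, -1]],
])

```text
t: 12.55
tcp_pos: [0.4294, 0.3116, 0.1874]
tool_rot: [1.0, 0.0, -0.003, 0.001]
force: [-0.1, -0.1, -3.7]
finger_gap: 0.619
gripper_force: 64.0
```

>>> servo_tool([
  [[0, 0, 0, 0, 0, 0.005, -1], [0, 0, 0, 0, 0, 0, -1], [0, 0, 0, 0, 0, 0, -1]],
])

```text
t: 12.8
tcp_pos: [0.4317, 0.3125, 0.1854]
tool_rot: [1.0, 0.0, 0.0, -0.0]
force: [-0.1, -0.6, -3.9]
finger_gap: 0.615
gripper_force: 64.0
```

>>> servo_tool([
  [[0, 0, 0, 0, 0, 0.002, -1], [0, 0, 0, 0, 0, 0.002, -1], [0, 0, 0, 0, 0, 0.002, -1], [0, 0, 0, 0, 0, 0.001, -1], [0, 0, 0, 0, 0, 0, -1], [0, 0, 0, 0, 0, 0, -1]],
])

```text
t: 13.3
tcp_pos: [0.4319, 0.3125, 0.1791]
tool_rot: [1.0, 0.001, 0.001, -0.0]
force: [-0.7, 0.2, 1.6]
finger_gap: 0.618
gripper_force: 64.3
```

>>> servo_tool([
  [[0, 0, 0, 0, 0, 0, 0.5], [0, 0, 0, 0, 0, 0, 1], [0, 0, 0, 0, 0, 0, 1], [0, 0, 0, 0, 0, 0, 1], [0, 0, 0, 0, 0, 0, 1], [0, 0, 0, 0, 0, -0.01, 1], [0, 0, 0, 0, 0, -0.03, 1], [0, 0, 0, 0, 0, -0.04, 1]],
])

```text
t: 13.97
tcp_pos: [0.4296, 0.3114, 0.257]
tool_rot: [1.0, 0.0, -0.004, 0.002]
force: [0.2, 0.7, -0.0]
finger_gap: 1.0
gripper_force: 0.0
```

>>> servo_tool([
  [[0, 0, 0, 0, 0, -0.02, 1], [0, 0, 0, 0.0126, 0.0345, 0, 1], [0, 0, 0, 0.0126, 0.0345, 0, 1], [0, 0, 0, 0.0126, 0.0345, 0, 1], [0, 0, 0, 0.0126, 0.0345, 0, 1], [0, 0, 0, 0.0126, 0.0345, 0, 1], [0, 0, 0, 0.0126, 0.0345, 0, 1], [0, 0, 0, 0.0126, 0.0345, 0, 1]],
])

```text
t: 14.63
tcp_pos: [0.5203, 0.0693, 0.2792]
tool_rot: [1.0, 0.001, 0.0, -0.0]
force: [0.4, -0.1, -0.1]
finger_gap: 0.999
gripper_force: 0.0
```

>>> servo_tool([
  [[0, 0, 0, 0.0126, 0.0345, 0, 1], [0, 0, 0, 0.0126, 0.0345, 0, 1], [0, 0, 0, 0.0126, 0.0345, 0, 1], [0, 0, 0, 0, 0, 0.03, 1], [0, 0, 0, 0, 0, 0.03, 1], [0, 0, 0, 0, 0, 0.03, 1], [0, 0, 0, 0, 0, 0, 1], [0, 0, 0, 0, 0, 0, 1]],
])

```text
t: 15.3
tcp_pos: [0.5571, -0.0324, 0.1877]
tool_rot: [1.0, 0.0, -0.002, -0.0]
force: [0.8, 0.4, 0.8]
finger_gap: 1.0
gripper_force: 0.0
```

```bash
python3 - <<'E'
from h import *
st();c=manip.camera_info("wrist");im=manip.snapshot("wrist")
for P in [(.558,-.033,.085),(.5395,.034,.019),(.509,-.086,.019)]:print(proj(np.array(P),c))
cv2.imwrite("pics/w4.png",im)
import pickle;pickle.dump(c,open("w4.pkl","wb"))
E
```

```text
t 15.3 tcp [ 0.5571 -0.0324  0.1877] yaw tool-y [[1.0, 0.001, -0.003], [0.001, -1.0, 0.001], [-0.003, -0.001, -1.0]] q [-0.26  0.52  1.66  0.    0.96  1.31]
(np.float64(320.68527172799855), np.float64(205.264380257144))
(np.float64(254.2334927301875), np.float64(200.53052181191714))
(np.float64(371.4287064926659), np.float64(228.45594935433817))
```

View pics/w4.png

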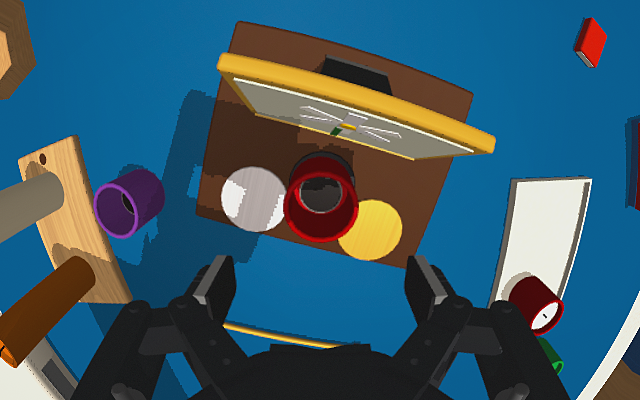

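Both candles stand on the board. The silver plate's centre is at (253,199), the brass plate's at (370,230), and the spent rim at (321,206).

```bash
python3 - <<'E'
from h import *
import pickle;c=pickle.load(open("w4.pkl","rb"))
s=onz("wrist",(253,199),.019,c);b=onz("wrist",(370,230),.019,c);print(s,b,onz("wrist",(321,206),.085,c),onz("wrist",(545,316),.07,c))
d=s-b;L=np.hypot(*d[:2]);u=d/L;print(L,(s+b)/2+.035*np.array([u[1],-u[0],0]))
E
```

```text
[0.54112929 0.03517487 0.019     ] [ 0.50725436 -0.08459701  0.019     ] [ 0.55739491 -0.03324524  0.085     ] [ 0.40057364 -0.32099269  0.07      ]
0.12447012799466427 [ 0.55787071 -0.03423643  0.019     ]
```

>>> servo_tool([
  [[0, 0, 0, 0, 0, 0.025, 1], [0, 0, 0, 0, 0, 0.025, 1], [0, 0, 0, 0, 0, 0.025, 1], [0, 0, 0, 0, 0, 0.02, 1], [0, 0, 0, 0, 0, 0.015, 1], [0, 0, 0, 0, 0, 0.012, 1], [0, 0, 0, 0, 0, 0, 1], [0, 0, 0, 0, 0, 0, 1]],
])

```text
t: 16.02
tcp_pos: [0.559, -0.0325, 0.0674]
tool_rot: [1.0, 0.001, 0.001, 0.0]
force: [-0.0, -0.5, 0.4]
finger_gap: 0.997
gripper_force: 0.0
```

>>> servo_tool([
  [[0, 0, 0, 0, 0, 0, -1], [0, 0, 0, 0, 0, 0, -1], [0, 0, 0, 0, 0, 0, -1], [0, 0, 0, 0, 0, 0, -1], [0, 0, 0, 0, 0, 0, -1], [0, 0, 0, 0, 0, 0, -1], [0, 0, 0, 0, 0, 0, -1]],
])

```text
t: 16.6
tcp_pos: [0.5591, -0.0328, 0.0681]
tool_rot: [1.0, 0.001, 0.002, 0.0]
force: [-0.5, -0.3, 5.3]
finger_gap: 0.689
gripper_force: 64.5
```

>>> servo_tool([
  [[0, 0, 0, 0, 0, -0.005, -1], [0, 0, 0, 0, 0, -0.01, -1], [0, 0, 0, 0, 0, -0.015, -1], [0, 0, 0, 0, 0, -0.02, -1], [0, 0, 0, 0, 0, -0.025, -1], [0, 0, 0, 0, 0, -0.025, -1], [0, 0, 0, 0, 0, -0.02, -1], [0, 0, 0, 0, 0, 0, -1]],
])

```text
t: 17.27
tcp_pos: [0.5603, -0.033, 0.191]
tool_rot: [1.0, 0.001, 0.004, 0.001]
force: [1.7, -0.0, -2.5]
finger_gap: 0.683
gripper_force: 64.9
```

>>> servo_tool([
  [[0, 0, 0, -0.004, 0.012, 0, -1], [0, 0, 0, -0.004, 0.018, 0, -1], [0, 0, 0, -0.004, 0.0245, 0, -1], [0, 0, 0, -0.004, 0.0245, 0, -1], [0, 0, 0, -0.004, 0.0245, 0, -1], [0, 0, 0, -0.004, 0.0245, 0, -1], [0, 0, 0, -0.004, 0.0245, 0, -1], [0, 0, 0, -0.004, 0.0245, 0, -1]],
])

```text
t: 17.93
tcp_pos: [0.5239, -0.2106, 0.1842]
tool_rot: [1.0, 0.0, -0.002, -0.001]
force: [0.4, 0.2, -2.6]
finger_gap: 0.686
gripper_force: 65.0
```

>>> servo_tool([
  [[0, 0, 0, -0.004, 0.0245, 0, -1], [0, 0, 0, -0.004, 0.0245, 0, -1], [0, 0, 0, -0.004, 0.0245, 0, -1], [0, 0, 0, -0.004, 0.0245, 0, -1], [0, 0, 0, -0.004, 0.015, 0, -1], [0, 0, 0, -0.002, 0.009, 0, -1], [0, 0, 0, 0, 0, 0.015, -1], [0, 0, 0, 0, 0, 0.025, -1]],
])

```text
t: 18.6
tcp_pos: [0.5049, -0.3331, 0.1476]
tool_rot: [1.0, -0.0, 0.002, 0.002]
force: [0.4, 0.2, -3.9]
finger_gap: 0.69
gripper_force: 65.1
```

>>> servo_tool([
  [[0, 0, 0, 0, 0, 0.025, -1], [0, 0, 0, 0, 0, 0.025, -1], [0, 0, 0, 0, 0, 0.02, -1], [0, 0, 0, 0, 0, 0.012, -1], [0, 0, 0, 0, 0, 0.006, -1], [0, 0, 0, 0, 0, 0, -1], [0, 0, 0, 0, 0, 0, -1]],
])

```text
t: 19.18
tcp_pos: [0.5045, -0.3315, 0.0586]
tool_rot: [1.0, 0.001, 0.0, 0.0]
force: [-0.3, -0.2, -2.7]
finger_gap: 0.689
gripper_force: 65.1
```

>>> servo_tool([
  [[0, 0, 0, 0, 0, 0.002, -1], [0, 0, 0, 0, 0, 0.002, -1], [0, 0, 0, 0, 0, 0.002, -1], [0, 0, 0, 0, 0, 0.001, -1], [0, 0, 0, 0, 0, 0, -1], [0, 0, 0, 0, 0, 0, -1]],
])

```text
t: 19.68
tcp_pos: [0.5046, -0.332, 0.0532]
tool_rot: [1.0, 0.001, 0.001, 0.001]
force: [-2.6, 0.6, 5.5]
finger_gap: 0.688
gripper_force: 65.8
```

>>> servo_tool([
  [[0, 0, 0, 0, 0, 0, 0.5], [0, 0, 0, 0, 0, 0, 1], [0, 0, 0, 0, 0, 0, 1], [0, 0, 0, 0, 0, 0, 1], [0, 0, 0, 0, 0, 0, 1], [0, 0, 0, 0, 0, -0.01, 1], [0, 0, 0, 0, 0, -0.03, 1], [0, 0, 0, 0, 0, -0.035, 1]],
])

```text
t: 20.35
tcp_pos: [0.5028, -0.3303, 0.1253]
tool_rot: [1.0, 0.0, -0.002, -0.002]
force: [0.2, -1.3, 0.2]
finger_gap: 1.0
gripper_force: 0.0
```

>>> servo_tool([
  [[0, 0, 0, 0, 0, -0.03, 1], [0, 0, 0, -0.026, -0.0025, 0, 1], [0, 0, 0, -0.026, -0.0025, 0, 1], [0, 0, 0, -0.026, -0.0025, 0, 1], [0, 0, 0, -0.0275, -0.0025, 0, 1], [0, 0, 0, 0, 0, 0, 1], [0, 0, 0, 0, 0, 0, 1], [0, 0, 0, 0, 0, 0, 1]],
])

```text
t: 21.02
tcp_pos: [0.3994, -0.3224, 0.157]
tool_rot: [1.0, 0.0, 0.001, 0.001]
force: [0.2, -0.5, 0.8]
finger_gap: 0.997
gripper_force: 0.0
```

```bash
python3 - <<'E'
from h import *
st();c=manip.camera_info("wrist");im=manip.snapshot("wrist")
print(proj(np.array((.399,-.322,.07)),c))
cv2.imwrite("pics/w5.png",im)
import pickle;pickle.dump(c,open("w5.pkl","wb"))
E
```

```text
t 21.02 tcp [ 0.3994 -0.3224  0.157 ] yaw tool-y [[1.0, 0.0, 0.002], [0.0, -1.0, -0.002], [0.002, 0.002, -1.0]] q [-0.9   0.52  1.8   0.    0.82  0.67]
(np.float64(318.902480602177), np.float64(214.74928600722086))
```

View pics/w5.png

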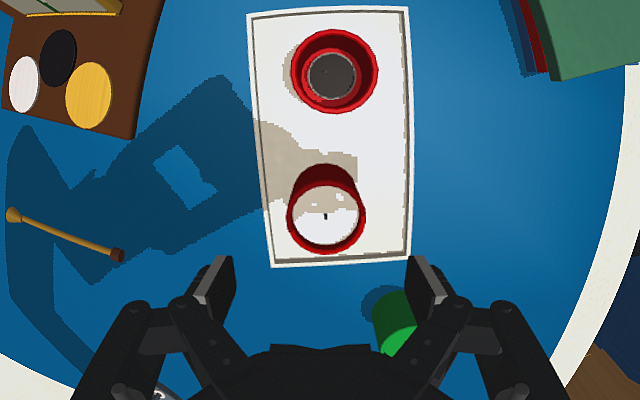

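The spent glass stands upright in the tray, with its rim at (333,72). The full glass top is at (326,215), about 4 mm to tool +y. The green look-alike may be close to the right finger, so I'll check its clearance.

```bash
python3 - <<'E'
from h import *
import pickle;c=pickle.load(open("w5.pkl","rb"));w=pickle.load(open("w1.pkl","rb"))
print(onz("wrist",(326,214),.07,c),onz("side",(399,140),.066),onz("wrist",(511,292),.066,w),onz("scene",(220+286/3.5,140+60/3.5),.066))
print("silver",onz("wrist",(24,83),.019,c),"brass",onz("wrist",(88,95),.019,c),"slate",onz("wrist",(58,58),.019,c))
E
```

```text
[ 0.39958258 -0.32717149  0.07      ] [ 0.2528423  -0.41208742  0.066     ] [ 0.26191525 -0.40510519  0.066     ] [ 0.25978176 -0.39764738  0.066     ]
silver [0.54000719 0.02997701 0.019     ] brass [ 0.50555725 -0.08735217  0.019     ] slate [ 0.55492495 -0.03951781  0.019     ]
```

>>> servo_tool([
  [[0, 0, 0, 0, 0.004, 0, 1], [0, 0, 0, 0, 0, 0.025, 1], [0, 0, 0, 0, 0, 0.025, 1], [0, 0, 0, 0, 0, 0.025, 1], [0, 0, 0, 0, 0, 0.017, 1], [0, 0, 0, 0, 0, 0.012, 1], [0, 0, 0, 0, 0, 0, 1], [0, 0, 0, 0, 0, 0, 1]],
])

```text
t: 21.73
tcp_pos: [0.3992, -0.3258, 0.0516]
tool_rot: [1.0, 0.001, -0.0, -0.0]
force: [-0.4, -0.3, 0.8]
finger_gap: 0.997
gripper_force: 0.0
```

>>> servo_tool([
  [[0, 0, 0, 0, 0, 0, -1], [0, 0, 0, 0, 0, 0, -1], [0, 0, 0, 0, 0, 0, -1], [0, 0, 0, 0, 0, 0, -1], [0, 0, 0, 0, 0, 0, -1], [0, 0, 0, 0, 0, 0, -1], [0, 0, 0, 0, 0, 0, -1]],
])

```text
t: 22.32
tcp_pos: [0.3994, -0.3264, 0.0537]
tool_rot: [1.0, 0.001, 0.001, 0.001]
force: [1.1, 0.4, 5.9]
finger_gap: 0.687
gripper_force: 64.6
```

>>> servo_tool([
  [[0, 0, 0, 0, 0, -0.005, -1], [0, 0, 0, 0, 0, -0.01, -1], [0, 0, 0, 0, 0, -0.015, -1], [0, 0, 0, 0, 0, -0.02, -1], [0, 0, 0, 0, 0, -0.025, -1], [0, 0, 0, 0, 0, -0.025, -1], [0, 0, 0, 0, 0, -0.03, -1], [0, 0, 0, 0, 0, 0, -1]],
])

```text
t: 22.98
tcp_pos: [0.4006, -0.3278, 0.1877]
tool_rot: [1.0, 0.001, 0.003, 0.004]
force: [-0.2, -0.5, -2.8]
finger_gap: 0.685
gripper_force: 65.0
```

```bash
python3 - <<'E'
from h import *
st();c=manip.camera_info("wrist");im=manip.snapshot("wrist")
print(proj(manip.sense()["tcp_pos"]+[0,0,.017],c))
cv2.imwrite("pics/w6.png",im[100:400,170:470])
E
```

```text
t 22.98 tcp [ 0.4006 -0.3278  0.1877] yaw tool-y [[1.0, 0.001, 0.007], [0.001, -1.0, -0.008], [0.007, 0.008, -1.0]] q [-0.9   0.47  1.77 -0.    0.89  0.67]
(np.float64(318.08626471242127), np.float64(299.4795449685648))
```

View pics/w6.png

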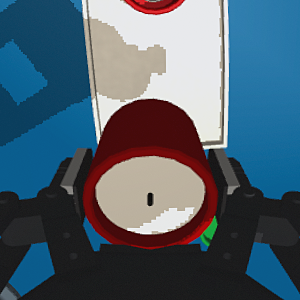

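>>> servo_tool([
  [[0, 0, 0, 0.005, -0.01, 0, -1], [0, 0, 0, 0.01, -0.018, 0, -1], [0, 0, 0, 0.0125, -0.0235, 0, -1], [0, 0, 0, 0.0125, -0.0235, 0, -1], [0, 0, 0, 0.0125, -0.0235, 0, -1], [0, 0, 0, 0.0125, -0.0235, 0, -1], [0, 0, 0, 0.0125, -0.0235, 0, -1], [0, 0, 0, 0.0125, -0.0235, 0, -1]],
])

```text
t: 23.7
tcp_pos: [0.4874, -0.1536, 0.1803]
tool_rot: [1.0, 0.0, -0.002, -0.002]
force: [1.8, 0.1, -2.6]
finger_gap: 0.689
gripper_force: 65.1
```

>>> servo_tool([
  [[0, 0, 0, 0.0125, -0.0235, 0, -1], [0, 0, 0, 0.0125, -0.0235, 0, -1], [0, 0, 0, 0.0125, -0.0235, 0, -1], [0, 0, 0, 0.0125, -0.0235, 0, -1], [0, 0, 0, 0.012, -0.018, 0, -1], [0, 0, 0, 0.006, -0.0115, 0, -1], [0, 0, 0, 0, 0, 0, -1], [0, 0, 0, 0, 0, 0, -1]],
])

```text
t: 24.37
tcp_pos: [0.5552, -0.0321, 0.1809]
tool_rot: [1.0, 0.001, -0.002, -0.0]
force: [-0.6, -0.2, -3.1]
finger_gap: 0.689
gripper_force: 65.1
```

>>> servo_tool([
  [[0, 0, 0, 0, 0, 0.015, -1], [0, 0, 0, 0, 0, 0.02, -1], [0, 0, 0, 0, 0, 0.025, -1], [0, 0, 0, 0, 0, 0.02, -1], [0, 0, 0, 0, 0, 0.013, -1], [0, 0, 0, 0, 0, 0.008, -1], [0, 0, 0, 0, 0, 0, -1], [0, 0, 0, 0, 0, 0, -1]],
])

```text
t: 25.03
tcp_pos: [0.556, -0.0337, 0.0811]
tool_rot: [1.0, -0.0, -0.001, -0.0]
force: [0.6, 0.0, -2.4]
finger_gap: 0.687
gripper_force: 65.2
```

```bash
python3 - <<'E'
from h import *
s=st();c=manip.camera_info("wrist");im=manip.snapshot("wrist")
for P in [(.5405,.035,.019),(.508,-.085,.019)]:print(proj(np.array(P),c))
cv2.imwrite("pics/w7.png",im)
import pickle;pickle.dump(c,open("w7.pkl","wb"))
E
```

```text
t 25.03 tcp [ 0.556  -0.0337  0.0811] yaw tool-y [[1.0, -0.0, -0.001], [-0.0, -1.0, 0.0], [-0.001, -0.0, -1.0]] q [-0.26  0.69  1.73 -0.    0.72  1.31]
(np.float64(221.1121683858758), np.float64(246.91760366194728))
(np.float64(389.81450095545097), np.float64(286.7161577566105))
```

View pics/w7.png

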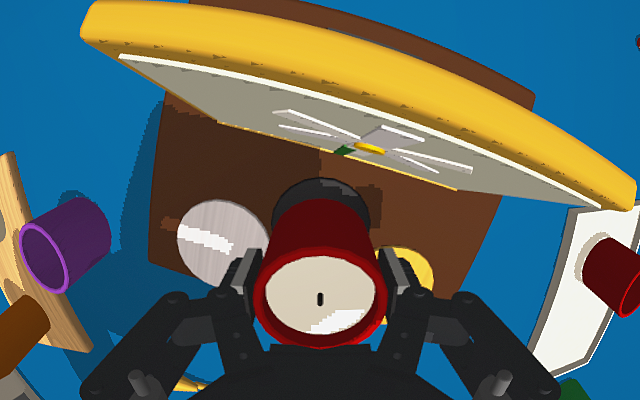

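The glass hangs level over the slate. The silver plate is at (222,243), matching the prediction. I'll nudge +1.5 mm in x and lower.

>>> servo_tool([
  [[0, 0, 0, 0.0015, 0, 0.003, -1], [0, 0, 0, 0, 0, 0.003, -1], [0, 0, 0, 0, 0, 0.003, -1], [0, 0, 0, 0, 0, 0.002, -1], [0, 0, 0, 0, 0, 0.001, -1], [0, 0, 0, 0, 0, 0.001, -1], [0, 0, 0, 0, 0, 0, -1], [0, 0, 0, 0, 0, 0, -1]],
])

```text
t: 25.75
tcp_pos: [0.5577, -0.0329, 0.0687]
tool_rot: [1.0, 0.001, -0.0, -0.0]
force: [-1.3, 0.2, 2.7]
finger_gap: 0.686
gripper_force: 65.6
```

```bash
python3 - <<'E'
from h import *
import pickle;c=pickle.load(open("w7.pkl","rb"))
for a in (0,45,90,135,180):
  print(a,proj(np.array((.558+.033*np.sin(np.radians(a)),-.034+.033*np.cos(np.radians(a)),.019)),c))
im=cv2.imread("pics/w7.png");print(im[165:190,318].max(1),im[215,255:300:3].max(1),im[215,345:385:3].max(1))
E
```

```text
0 (np.float64(269.9531872288283), np.float64(224.50308160450902))
45 (np.float64(283.1324095172178), np.float64(190.38125166270444))
90 (np.float64(320.24581238238346), np.float64(175.34374029774895))
135 (np.float64(357.3311365953182), np.float64(190.38169783994985))
180 (np.float64(370.4630688970963), np.float64(224.49127167711714))
[66 65 66 67 66 63 62 62 62 63 66 54 23 28 40 41 40 38 41 41 39 41 39 41
 38] [96 66 66 67 67 69 31 37 36 74 78 80 79 80 80] [81 80 79 79 78 32 31 32 47 67 66 65 85 99]
```

>>> servo_tool([
  [[0, 0, 0, 0, 0, 0, 0.5], [0, 0, 0, 0, 0, 0, 1], [0, 0, 0, 0, 0, 0, 1], [0, 0, 0, 0, 0, 0, 1], [0, 0, 0, 0, 0, 0, 1], [0, 0, 0, 0, 0, -0.008, 1], [0, 0, 0, 0, 0, -0.025, 1], [0, 0, 0, 0, 0, -0.03, 1]],
])

```text
t: 26.42
tcp_pos: [0.5564, -0.0327, 0.1306]
tool_rot: [1.0, 0.0, -0.002, -0.001]
force: [-0.2, -0.1, -0.4]
finger_gap: 0.995
gripper_force: 0.0
```

>>> servo_tool([
  [[0, 0, 0, 0, 0, -0.035, 1], [0, 0, 0, 0, 0, -0.035, 1], [0, 0, 0, 0, 0, -0.035, 1], [0, 0, 0, 0, 0, -0.035, 1], [0, 0, 0, 0, 0, -0.01, 1], [0, 0, 0, 0, 0, 0, 1], [0, 0, 0, 0, 0, 0, 1]],
])

```text
t: 27.0
tcp_pos: [0.5575, -0.0329, 0.2815]
tool_rot: [1.0, 0.001, 0.0, 0.0]
force: [0.7, 0.3, -0.7]
finger_gap: 0.999
gripper_force: 0.0
```

```bash
python3 - <<'E'
from h import *
s=st();c=manip.camera_info("wrist");im=manip.snapshot("wrist")
for P in [(.5405,.035,.019),(.508,-.085,.019),(.5572,-.0343,.085),(.5516,.3291,.196),(.432,.3125,.196)]:print(proj(np.array(P),c))
cv2.imwrite("pics/w8.png",im)
import pickle;pickle.dump(c,open("w8.pkl","wb"))
E
```

```text
t 27.0 tcp [ 0.5575 -0.0329  0.2815] yaw tool-y [[1.0, 0.001, 0.0], [0.001, -1.0, -0.0], [0.0, 0.0, -1.0]] q [-0.26  0.4   1.57 -0.    1.17  1.31]
(np.float64(267.3772533134407), np.float64(177.74300665595473))
(np.float64(359.04271367624045), np.float64(201.5773493646017))
(np.float64(321.0375254914955), np.float64(177.57711645296786))
(np.float64(6.0620885115527585), np.float64(213.5546491599661))
(np.float64(43.859406480102564), np.float64(303.1709131852647))
```

View pics/w8.png

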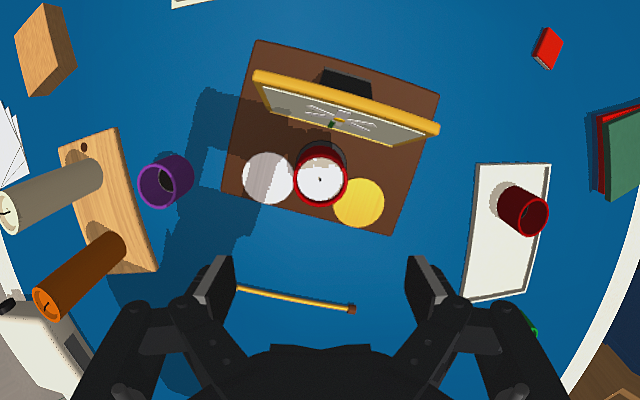

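The fresh glass is centred at (320,178). The plates at (268,178) and (358,202) match the predictions, and both candles stand. Fetching ivory.

>>> servo_tool([
  [[0, 0, 0, -0.0006, -0.0362, 0, 1], [0, 0, 0, -0.0006, -0.0362, 0, 1], [0, 0, 0, -0.0006, -0.0362, 0, 1], [0, 0, 0, -0.0006, -0.0362, 0, 1], [0, 0, 0, -0.0006, -0.0362, 0, 1], [0, 0, 0, -0.0006, -0.0362, 0, 1], [0, 0, 0, -0.0006, -0.0362, 0, 1], [0, 0, 0, -0.0006, -0.0362, 0, 1]],
])

```text
t: 27.72
tcp_pos: [0.5511, 0.258, 0.2781]
tool_rot: [1.0, 0.0, -0.003, 0.001]
force: [1.0, -0.7, 0.7]
finger_gap: 1.001
gripper_force: 0.0
```

>>> servo_tool([
  [[0, 0, 0, -0.0006, -0.0362, 0, 1], [0, 0, 0, -0.0006, -0.0362, 0, 1], [0, 0, 0, 0, 0, 0, 1], [0, 0, 0, 0, 0, 0, 1], [0, 0, 0, 0, 0, 0.025, 1], [0, 0, 0, 0, 0, 0.03, 1], [0, 0, 0, 0, 0, 0, 1]],
])

```text
t: 28.3
tcp_pos: [0.5472, 0.3258, 0.219]
tool_rot: [1.0, -0.0, -0.007, 0.003]
force: [-1.4, -0.5, -1.1]
finger_gap: 0.998
gripper_force: 0.0
```

```bash
python3 - <<'E'
from h import *
s=st();c=manip.camera_info("wrist");im=manip.snapshot("wrist")
print(proj(np.array((.5516,.3291,.196)),c))
m=cv2.inRange(im,(110,130,130),(255,255,255))
cv2.imwrite("pics/w9.png",im)
E
```

```text
t 28.3 tcp [0.5472 0.3258 0.219 ] yaw tool-y [[1.0, -0.0, -0.015], [-0.0, -1.0, -0.006], [-0.015, 0.006, -1.0]] q [ 0.36  0.58  1.42 -0.    1.15  1.93]
(np.float64(313.2573068780131), np.float64(248.95047023923854))
```

View pics/w9.png

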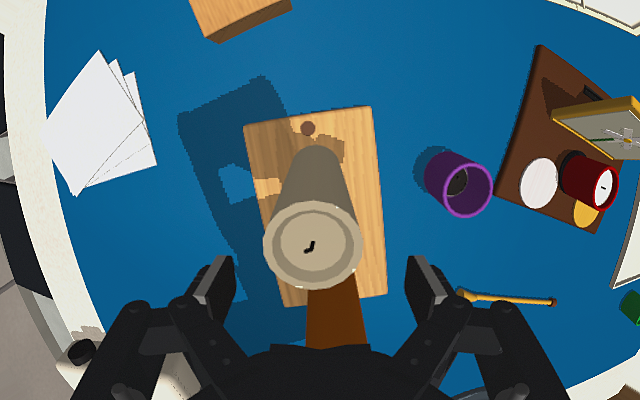

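Ivory's top at (312,245) is as expected and centred between the fingers. Descending and grasping.

>>> servo_tool([
  [[0, 0, 0, 0, 0, 0.02, 1], [0, 0, 0, 0, 0, 0.016, 1], [0, 0, 0, 0, 0, 0.01, 1], [0, 0, 0, 0, 0, 0, 1], [0, 0, 0, 0, 0, 0, 1], [0, 0, 0, 0, 0, 0, -1], [0, 0, 0, 0, 0, 0, -1], [0, 0, 0, 0, 0, 0, -1]],
])

```text
t: 29.02
tcp_pos: [0.5524, 0.3294, 0.182]
tool_rot: [1.0, 0.001, 0.001, -0.001]
force: [0.8, -1.1, 1.0]
finger_gap: 0.616
gripper_force: 64.2
```

>>> servo_tool([
  [[0, 0, 0, 0, 0, 0, -1], [0, 0, 0, 0, 0, 0, -1], [0, 0, 0, 0, 0, 0, -1], [0, 0, 0, 0, 0, 0, -1], [0, 0, 0, 0, 0, 0, -1]],
])

```text
t: 29.43
tcp_pos: [0.5527, 0.3295, 0.182]
tool_rot: [1.0, 0.001, 0.002, -0.001]
force: [-0.5, 0.7, 5.0]
finger_gap: 0.616
gripper_force: 63.7
```

>>> servo_tool([
  [[0, 0, 0, 0, 0, -0.005, -1], [0, 0, 0, 0, 0, -0.01, -1], [0, 0, 0, 0, 0, -0.015, -1], [0, 0, 0, 0, 0, -0.02, -1], [0, 0, 0, 0, 0, -0.025, -1], [0, 0, 0, 0, 0, -0.025, -1], [0, 0, 0, 0, 0, -0.02, -1], [0, 0, 0, 0, 0, 0, -1]],
])

```text
t: 30.1
tcp_pos: [0.5534, 0.3299, 0.3053]
tool_rot: [1.0, 0.001, 0.004, -0.002]
force: [0.5, 0.3, -2.4]
finger_gap: 0.616
gripper_force: 63.5
```

>>> servo_tool([
  [[0, 0, 0, 0, 0.01, 0, -1], [0, 0, 0, -0.001, 0.016, 0, -1], [0, 0, 0, -0.001, 0.022, 0, -1], [0, 0, 0, -0.001, 0.025, 0, -1], [0, 0, 0, -0.001, 0.025, 0, -1], [0, 0, 0, -0.001, 0.025, 0, -1], [0, 0, 0, -0.001, 0.025, 0, -1], [0, 0, 0, -0.001, 0.025, 0, -1]],
])

```text
t: 30.77
tcp_pos: [0.5424, 0.1532, 0.2978]
tool_rot: [1.0, 0.0, -0.003, 0.001]
force: [1.0, 0.4, -4.0]
finger_gap: 0.615
gripper_force: 63.7
```

>>> servo_tool([
  [[0, 0, 0, -0.001, 0.025, 0, -1], [0, 0, 0, -0.001, 0.025, 0, -1], [0, 0, 0, -0.001, 0.025, 0, -1], [0, 0, 0, -0.001, 0.02, 0, -1], [0, 0, 0, 0, 0.016, 0, -1], [0, 0, 0, 0, 0.0105, 0, -1], [0, 0, 0, 0, 0, 0, -1], [0, 0, 0, 0, 0, 0, -1]],
])

```text
t: 31.43
tcp_pos: [0.5398, 0.034, 0.2992]
tool_rot: [1.0, -0.0, -0.001, -0.001]
force: [-1.3, 0.3, -4.2]
finger_gap: 0.619
gripper_force: 63.8
```

>>> servo_tool([
  [[0, 0, 0, 0, 0, 0.015, -1], [0, 0, 0, 0, 0, 0.02, -1], [0, 0, 0, 0, 0, 0.025, -1], [0, 0, 0, 0, 0, 0.02, -1], [0, 0, 0, 0, 0, 0.015, -1], [0, 0, 0, 0, 0, 0.009, -1], [0, 0, 0, 0, 0, 0, -1], [0, 0, 0, 0, 0, 0, -1]],
])

```text
t: 32.1
tcp_pos: [0.5408, 0.0352, 0.1961]
tool_rot: [1.0, 0.001, -0.0, -0.0]
force: [-0.1, -0.5, -2.6]
finger_gap: 0.612
gripper_force: 63.9
```

>>> servo_tool([
  [[0, 0, 0, 0, 0, 0.003, -1], [0, 0, 0, 0, 0, 0.003, -1], [0, 0, 0, 0, 0, 0.002, -1], [0, 0, 0, 0, 0, 0.002, -1], [0, 0, 0, 0, 0, 0.001, -1], [0, 0, 0, 0, 0, 0, -1], [0, 0, 0, 0, 0, 0, -1]],
])

```text
t: 32.68
tcp_pos: [0.5408, 0.0345, 0.1854]
tool_rot: [1.0, 0.0, 0.0, -0.0]
force: [-0.2, -0.7, -3.5]
finger_gap: 0.623
gripper_force: 63.9
```

>>> servo_tool([
  [[0, 0, 0, 0, 0, 0.001, -1], [0, 0, 0, 0, 0, 0.001, -1], [0, 0, 0, 0, 0, 0, -1], [0, 0, 0, 0, 0, 0, -1]],
])

```text
t: 33.02
tcp_pos: [0.5414, 0.0345, 0.185]
tool_rot: [1.0, 0.001, 0.001, 0.0]
force: [-2.3, 0.7, 6.5]
finger_gap: 0.619
gripper_force: 65.1
```

>>> servo_tool([
  [[0, 0, 0, 0, 0, 0, 0.5], [0, 0, 0, 0, 0, 0, 1], [0, 0, 0, 0, 0, 0, 1], [0, 0, 0, 0, 0, 0, 1], [0, 0, 0, 0, 0, 0, 1], [0, 0, 0, 0, 0, -0.01, 1], [0, 0, 0, 0, 0, -0.025, 1], [0, 0, 0, 0, 0, -0.03, 1]],
])

```text
t: 33.68
tcp_pos: [0.5395, 0.0346, 0.2478]
tool_rot: [1.0, 0.0, -0.003, -0.0]
force: [0.8, 0.7, 0.5]
finger_gap: 1.002
gripper_force: 0.0
```

>>> servo_tool([
  [[0, 0, 0, 0, 0, -0.033, 1], [0, 0, 0, -0.0137, -0.0348, 0, 1], [0, 0, 0, -0.0137, -0.0348, 0, 1], [0, 0, 0, -0.0137, -0.0348, 0, 1], [0, 0, 0, -0.0137, -0.0348, 0, 1], [0, 0, 0, -0.0137, -0.0348, 0, 1], [0, 0, 0, -0.0137, -0.0348, 0, 1], [0, 0, 0, -0.0137, -0.0348, 0, 1]],
])

```text
t: 34.35
tcp_pos: [0.4438, 0.2795, 0.2822]
tool_rot: [1.0, 0.0, 0.0, -0.0]
force: [0.6, -0.4, -0.2]
finger_gap: 1.002
gripper_force: 0.0
```

>>> servo_tool([
  [[0, 0, 0, -0.0137, -0.0348, 0, 1], [0, 0, 0, 0, 0, 0, 1], [0, 0, 0, 0, 0, 0, 1], [0, 0, 0, 0, 0, 0.03, 1], [0, 0, 0, 0, 0, 0.02, 1], [0, 0, 0, 0, 0, 0, 1], [0, 0, 0, 0, 0, 0, 1]],
])

```text
t: 34.93
tcp_pos: [0.431, 0.3115, 0.2309]
tool_rot: [1.0, -0.0, -0.001, 0.001]
force: [-0.2, 0.5, 0.8]
finger_gap: 1.001
gripper_force: 0.0
```

```bash
python3 - <<'E'
from h import *
s=st();c=manip.camera_info("wrist");im=manip.snapshot("wrist")
print(proj(np.array((.432,.3125,.196)),c))
m=cv2.inRange(cv2.cvtColor(im,cv2.COLOR_BGR2HSV),(5,180,160),(18,255,255));m[:,:200]=0;m[:,440:]=0
m=cv2.morphologyEx(m,cv2.MORPH_CLOSE,np.ones((15,15)))
k=max(cv2.findContours(m,0,1)[0],key=cv2.contourArea);print(cv2.boundingRect(k))
E
```

```text
t 34.93 tcp [0.431  0.3115 0.2309] yaw tool-y [[1.0, -0.001, -0.002], [-0.001, -1.0, -0.001], [-0.002, 0.001, -1.0]] q [ 0.42  0.43  1.69 -0.    1.03  1.99]
(np.float64(317.9213870948129), np.float64(244.96569856532005))
(346, 236, 21, 37)
```

The lit right edge of the honey candle's top is at column 367, about where I'd expect it (half-width about 48 px around 318). Descending and grasping.

>>> servo_tool([
  [[0, 0, 0, 0.001, 0, 0.02, 1], [0, 0, 0, 0, 0, 0.02, 1], [0, 0, 0, 0, 0, 0.011, 1], [0, 0, 0, 0, 0, 0, 1], [0, 0, 0, 0, 0, 0, 1], [0, 0, 0, 0, 0, 0, -1], [0, 0, 0, 0, 0, 0, -1], [0, 0, 0, 0, 0, 0, -1]],
])

```text
t: 35.65
tcp_pos: [0.4329, 0.313, 0.1819]
tool_rot: [1.0, 0.001, 0.001, -0.0]
force: [0.5, -1.7, 10.5]
finger_gap: 0.618
gripper_force: 61.6
```

>>> servo_tool([
  [[0, 0, 0, 0, 0, 0, -1], [0, 0, 0, 0, 0, 0, -1], [0, 0, 0, 0, 0, 0, -1], [0, 0, 0, 0, 0, 0, -1], [0, 0, 0, 0, 0, 0, -1]],
])

```text
t: 36.07
tcp_pos: [0.4329, 0.3129, 0.182]
tool_rot: [1.0, 0.001, 0.001, -0.0]
force: [-0.5, -1.5, 4.5]
finger_gap: 0.619
gripper_force: 62.0
```

>>> servo_tool([
  [[0, 0, 0, 0, 0, -0.005, -1], [0, 0, 0, 0, 0, -0.015, -1], [0, 0, 0, 0, 0, -0.025, -1], [0, 0, 0, 0, 0, -0.03, -1], [0, 0, 0, 0, 0, -0.03, -1], [0, 0, 0, 0, 0, -0.03, -1], [0, 0, 0, 0, 0, -0.025, -1], [0, 0, 0, 0, 0, 0, -1]],
])

```text
t: 36.73
tcp_pos: [0.4342, 0.3141, 0.346]
tool_rot: [1.0, 0.001, 0.005, -0.002]
force: [1.0, 0.2, -3.5]
finger_gap: 0.619
gripper_force: 64.0
```

>>> servo_tool([
  [[0, 0, 0, 0, 0.012, 0, -1], [0, 0, 0, 0, 0.018, 0, -1], [0, 0, 0, 0, 0.0245, 0, -1], [0, 0, 0, 0, 0.0245, 0, -1], [0, 0, 0, 0, 0.0245, 0, -1], [0, 0, 0, 0, 0.0245, 0, -1], [0, 0, 0, 0, 0.0245, 0, -1], [0, 0, 0, 0, 0.0245, 0, -1]],
])

```text
t: 37.4
tcp_pos: [0.4299, 0.134, 0.338]
tool_rot: [1.0, 0.001, -0.003, 0.0]
force: [0.6, -0.2, -3.3]
finger_gap: 0.616
gripper_force: 63.9
```

>>> servo_tool([
  [[0, 0, 0, 0, 0.0245, 0, -1], [0, 0, 0, 0, 0.0245, 0, -1], [0, 0, 0, 0, 0.0245, 0, -1], [0, 0, 0, 0, 0.0245, 0, -1], [0, 0, 0, 0, 0.0245, 0, -1], [0, 0, 0, 0, 0.0245, 0, -1], [0, 0, 0, 0, 0.0245, 0, -1], [0, 0, 0, 0, 0.0245, 0, -1]],
])

```text
t: 38.07
tcp_pos: [0.43, -0.0611, 0.3381]
tool_rot: [1.0, 0.0, -0.003, -0.001]
force: [-0.4, 0.3, -3.0]
finger_gap: 0.612
gripper_force: 63.9
```

>>> servo_tool([
  [[0, 0, 0, 0, 0.015, 0, -1], [0, 0, 0, 0, 0.01, 0, -1], [0, 0, 0, 0.01, 0, 0, -1], [0, 0, 0, 0.018, 0, 0, -1], [0, 0, 0, 0.02, 0, 0, -1], [0, 0, 0, 0.018, 0, 0, -1], [0, 0, 0, 0.01, 0, 0, -1], [0, 0, 0, 0, 0, 0, -1]],
])

```text
t: 38.73
tcp_pos: [0.5101, -0.0845, 0.3393]
tool_rot: [1.0, 0.001, -0.0, -0.0]
force: [0.2, 1.2, -3.7]
finger_gap: 0.615
gripper_force: 64.1
```

>>> servo_tool([
  [[0, 0, 0, 0, 0, 0, -1], [0, 0, 0, 0, 0, 0, -1]],
])

```text
t: 38.9
tcp_pos: [0.507, -0.0844, 0.3396]
tool_rot: [1.0, 0.001, -0.001, -0.001]
force: [-0.8, -0.0, -3.2]
finger_gap: 0.618
gripper_force: 64.1
```

>>> servo_tool([
  [[0, 0, 0, 0, 0, 0.015, -1], [0, 0, 0, 0, 0, 0.025, -1], [0, 0, 0, 0, 0, 0.025, -1], [0, 0, 0, 0, 0, 0.025, -1], [0, 0, 0, 0, 0, 0.025, -1], [0, 0, 0, 0, 0, 0.018, -1], [0, 0, 0, 0, 0, 0.01, -1], [0, 0, 0, 0, 0, 0, -1]],
])

```text
t: 39.57
tcp_pos: [0.5062, -0.0845, 0.1955]
tool_rot: [1.0, 0.0, -0.003, -0.001]
force: [-0.3, 0.7, -4.2]
finger_gap: 0.613
gripper_force: 64.2
```

>>> servo_tool([
  [[0, 0, 0, 0, 0, 0.003, -1], [0, 0, 0, 0, 0, 0.002, -1], [0, 0, 0, 0, 0, 0, -1], [0, 0, 0, 0, 0, 0, -1], [0, 0, 0, 0, 0, 0, -1]],
])

```text
t: 39.98
tcp_pos: [0.5088, -0.0853, 0.1931]
tool_rot: [1.0, 0.001, 0.001, 0.0]
force: [1.0, 0.4, -3.5]
finger_gap: 0.615
gripper_force: 64.2
```

>>> servo_tool([
  [[0, 0, 0, 0, 0, 0.003, -1], [0, 0, 0, 0, 0, 0.002, -1], [0, 0, 0, 0, 0, 0.002, -1], [0, 0, 0, 0, 0, 0.001, -1], [0, 0, 0, 0, 0, 0.001, -1], [0, 0, 0, 0, 0, 0, -1], [0, 0, 0, 0, 0, 0, -1]],
])

```text
t: 40.57
tcp_pos: [0.5089, -0.0853, 0.185]
tool_rot: [1.0, 0.0, 0.001, 0.0]
force: [-2.0, 0.9, 8.8]
finger_gap: 0.615
gripper_force: 65.8
```

Contact. I'll release, rise and check.

>>> servo_tool([
  [[0, 0, 0, 0, 0, 0, 0.5], [0, 0, 0, 0, 0, 0, 1], [0, 0, 0, 0, 0, 0, 1], [0, 0, 0, 0, 0, 0, 1], [0, 0, 0, 0, 0, 0, 1], [0, 0, 0, 0, 0, -0.01, 1], [0, 0, 0, 0, 0, -0.025, 1], [0, 0, 0, 0, 0, -0.035, 1]],
])

```text
t: 41.23
tcp_pos: [0.5065, -0.0845, 0.2521]
tool_rot: [1.0, 0.0, -0.003, -0.001]
force: [1.3, 0.5, 0.3]
finger_gap: 1.0
gripper_force: 0.0
```

>>> servo_tool([
  [[0, 0, 0, 0, 0, -0.04, 1], [0, 0, 0, 0, 0, -0.04, 1], [0, 0, 0, 0, -0.02, -0.03, 1], [0, 0, 0, 0, -0.02, 0, 1], [0, 0, 0, 0, 0, 0, 1], [0, 0, 0, 0, 0, 0, 1], [0, 0, 0, 0, 0, 0, 1]],
])

```text
t: 41.82
tcp_pos: [0.5077, -0.0453, 0.3629]
tool_rot: [1.0, 0.001, -0.001, 0.0]
force: [-0.4, 0.8, 0.1]
finger_gap: 1.0
gripper_force: 0.0
```

```bash
python3 - <<'E'
from h import *
s=st();c=manip.camera_info("wrist");im=manip.snapshot("wrist")
for P in [(.5405,.035,.199),(.508,-.085,.199),(.557,-.034,.085),(.508,-.085,.019),(.5405,.035,.019)]:print(np.round(proj(np.array(P),c),1))
cv2.imwrite("pics/w10.png",cv2.resize(im[60:260,160:480],None,fx=2.5,fy=2.5,interpolation=cv2.INTER_CUBIC))
E
```

```text
t 41.82 tcp [ 0.5077 -0.0453  0.3629] yaw tool-y [[1.0, 0.001, -0.001], [0.001, -1.0, -0.0], [-0.001, 0.0, -1.0]] q [-0.31  0.25  1.56 -0.    1.33  1.26]
[236.2 152.8]
[360.6 185.2]
[311.  124.7]
[345.6 153.4]
[266.9 132.7]
```

View pics/w10.png

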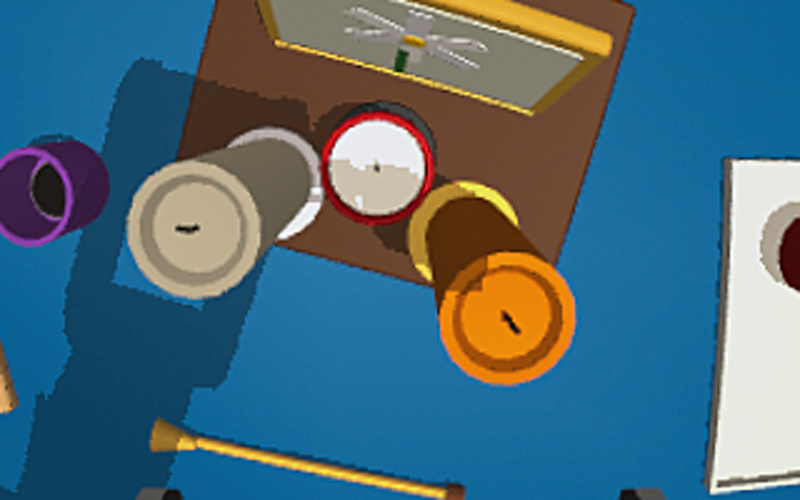

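Every item is upright and within about 3 mm of its predicted spot (ivory 238,152; honey 363,187; fresh 311,127). Handing in.

```bash
python3 -c "
from station import manip
print(manip.sign_off())"
```

```text
the job is handed in; nothing more can be done
None
```

The job is done and handed in at about 42 s on the robot's clock: both candles are back on their own plates, the full glass is on the black plate and the burnt-out one is in the tray. In the last pictures everything was upright, with the candles and the full glass within about 3 mm of their plate centres; the hand-in returned no verdict.

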